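Hang the tool caddy on the spring-balanced arm

ROBOT

A 7-joint arm with a two-finger parallel gripper is mounted at the origin on the work surface. World frame = base frame: x ahead of the robot, y to its left, z up, the work surface at z = 0. Lengths are in m, angles in rad, forces in N, time in s.
With the tool pointing down it reaches from about 0.4 to 0.875 m from the base axis. Payload 4.4 kg.
Tool frame: the origin (TCP) lies on the mounting face of the last link; the fingertips stand 173 mm ahead of it and the grasp point (between the pads) lies ctrl.pinch_z ahead of it (ctrl.pinch_z is the distance from the TCP to the grasp point, in m); y points along the fingers, x is the direction in which the jaws open and shut, and the axes are right-handed (so a half turn about y gives the same grasp; the last joint's range is limited). The gripper opens to 85 mm and grips with 20 to 120 N. Pads are 22 mm wide; open, the fingers measure 114 mm over their backs; the gripper's body (76 mm by 85 mm) begins 54 mm behind the grasp point. The pads swing forward as they close: fully open they stand 13 mm farther back than shut.
Start: joints at [-1.208, 0.628, 0.038, 1.517, -0.027, 0.996, -0.02], TCP at [0.27, 0.591, 0.405] pointing down, gripper open.
Joint ranges: [-3.06, 3.06], [-0.37, 2.12], [-1.25, 1.32], [0.18, 2.47], [-1.1, 4.24], [0.23, 1.98], [-2.94, 2.94]. Speed limits (rad/s): [2.57, 2.57, 3.14, 3.14, 3.14, 3.14, 3.14].

INTERFACE

Orientations are given as a rotation vector (axis times angle).
In Python, from station import ctrl gives the robot as it stands.
- The arm moves only by the tool servo_tool, never from a script. Its argument "rows" is one flat list of numbers, 6 for each row, row after row: the shift along the tool's x, y, z in mm, then the turn, a rotation vector about the tool's x, y, z in rad. A call has 1 to 8 rows; each row shifts and turns the commanded pose from where the row before left it, along the tool's axes as they then stand; what a row does not reach is not made up. A row lasts 1/10 s, in which the tool goes at most 50 mm and 8.59 degrees, less where a joint would pass 70% of its speed; a pose out of reach is approached as far as the arm can. A call with a gripper value outside its range is refused whole. "claw" is the closure in counts, from 0 (fully open) to 255 (shut), set as the call begins (left out, the last holds). The fingers move at their own pace and stop on an object; the grip force is fixed at half the most. Time passes only in rows, so rows that do not move let the fingers close. It gives the time, the measured TCP pose, the force and the opening at its end, in the units of the state.
- ctrl.state(): the state, without advancing time (a new reading comes with each control period).
- ctrl.read_camera(name): name is "side" or "top"; returns a dict with "image" (400x640x3 uint8, red, green, blue), "K" (3x3 intrinsics, pixels), "dist_coeffs" ([k1, k2, p1, p2, k3] as OpenCV has them; the pictures are not rectified), "world_from_camera" (4x4, takes a point from camera to world coordinates). Camera axes: x right, y down, z forward; pixel columns grow to the right and rows downward; lengths in m; the calibration is good to about 2 mm. A picture is of the moment at which its call begins. There is no depth.
- ctrl.sign_off(): hands the job in, once; it reports no verdict.
The state is a dict: "time_s": time; "qpos": joint angles; "qvel": joint speeds; "joint_torque": joint torques, N m; "tool_pos": TCP position; "ee_rot": TCP orientation; "ft_force": force on the tool from outside, world axes, zero at the start; "wrist_torque": the same for the moment, N m; "opening": opening from 0.0 (shut) to 1.0 (fully open).
Only numpy, scipy, OpenCV 4.12 (cv2) and the standard library are available. Lean on these libraries where they do the work, as an engineer would, in place of code of your own. Each camera call takes 0.05 s, during which the arm holds its last target.

TASK

Pick up the grey tool caddy by its wooden handle and hang its steel bail in the orange saddle at the end of the spring-balanced arm. Keep hold while the arm sinks slowly (under 5 cm/s) under the weight, and let go only once the arm carries the whole caddy and has settled: on letting go it must neither drop nor spring up, and at no time may it be pressed down hard. Leave the caddy hanging upright and still, and do not disturb the other things on the table.

Things in the scene. Friction and masses are not known exactly. Their poses are not given: they have to be found in the camera images.
- caddy: Loose grey tool caddy: open basket 110 (its x) x 76 (its y) x 45 mm high, its contents stay in; mass unknown, 0.22-0.80 kg, balanced about its mid-line. Rigid bail of 8 mm steel wire in its x-z plane: uprights at x = +-52 mm, level crossbar along x with its centre line 120 mm up. The arm passes under the crossbar along the caddy's y. Origin: centre of the underside, z up.
- caddy_grip (a point): Place to grip: on the axis of the caddy's square wooden handle, 22 x 22 mm with sides parallel to the caddy's x and y, which stands on the middle of the crossbar from 122 to 172 mm above the caddy's underside. This point is 152 mm above the underside, 20 mm below the handle's top. Axes as the caddy's.
- caddy_bail (a point): Middle of the underside of the caddy's crossbar, 116 mm above the caddy's underside and 36 mm below caddy_grip; axes as the caddy's. It rests at saddle when hung.
- stand: Fixed stand with the spring-balanced arm: dark steel base 130 x 130 x 18 mm, aluminium column 22 mm thick, 263 mm high, round spring housing at the arm's pivot 200 mm up. The arm is 14 mm wide and points from the column along the stand's own -y. Origin: centre of the underside of the base, z up.
- saddle (a point): Middle of the floor of the orange V saddle at the arm's end, 232 mm above the table unloaded, 200 mm from the pivot. The groove runs across the arm (along the stand's x), 18 mm wide that way; floor about 15 mm long, lips sloping up at 45 degrees to about 11 mm above the floor. The arm's tip is 25 mm beyond this point, away from the column; the arm reaches 20 mm below it.
- balance (a joint): Arm's angle about its level pivot, rad: 0 unloaded at the upper stop (arm rises 0.16 rad to its tip), growing as it sinks; lower stop 0.45. A spring holds it up: it starts to sink at about 0.4 N on the saddle, then about 1 mm per further 0.11 N, so how far depends on the caddy's weight. Lightly damped: a caddy let go too early drops and bounces, too late springs up.
- spool_black: Loose black thread spool, 34 mm across, 36 mm high; leave alone. Origin: centre of the underside.
- spool_red: Loose red thread spool, 34 mm across, 36 mm high; leave alone. Origin: centre of the underside.
- bead_jar: Loose amber bead jar with white cap, 38 mm across, 45 mm high; leave alone. Origin: centre of the underside.
- marker: Loose marker pen standing upright, white with black cap, 20 mm across, 115 mm high; leave alone. Origin: centre of the underside.
- needle_block: Loose wooden block 35 x 35 x 28 mm with an upright needle, 88 mm high in all; leave alone. Origin: centre of the underside.
Things that resemble listed ones, but are neither listed nor needed, are in the scene too. There is more than one size of the caddy; the job needs the largest.

How it is judged:
On the way, in this order (a step that is already met when the one before it is completed fails the run):
1. the caddy is lifted clear of the table, held by the gripper (height (world z) of caddy above 0.03 m and contact force between the fingers and caddy above 2 N), for 0.2 s.
2. still held by the gripper, the caddy rests in the saddle, the arm carries at least 1.8 N of it and has stopped sinking (horizontal distance between caddy_bail and saddle below 0.012 m and contact force between caddy and stand above 1.8 N and contact force between the fingers and caddy above 2 N and value of joint balance above 0.03 rad and velocity of joint balance between -0.08 and 0.08 rad/s), for 0.3 s.
At the end, for the whole second after the job is handed in: The caddy hangs by its bail in the saddle (bail within 12 mm sideways and 16 mm in all of the saddle's floor), tilted less than 0.2 rad, at rest (under 30 mm/s), the arm sunk by more than 0.03 rad, still (under 0.06 rad/s) and carrying it (over 1.8 N), with nothing holding the caddy (horizontal distance between caddy_bail and saddle below 0.012 m and distance between caddy_bail and saddle below 0.016 m and angle between caddy's own z axis and vertical below 0.2 rad and contact force between caddy and stand above 1.8 N and value of joint balance above 0.03 rad and velocity of joint balance between -0.06 and 0.06 rad/s and linear speed of caddy below 0.03 m/s and contact force between the fingers and caddy below 0.1 N); the robot touches nothing.
It fails at once if the arm drops (sinks faster than 0.3 rad/s, 60 mm/s at the saddle) (velocity of joint balance above 0.3 rad/s).
It fails at once if the arm springs up (faster than 0.3 rad/s) (velocity of joint balance below -0.3 rad/s).
It fails at once if the caddy presses on the arm or stand with more than 20 N (contact force between caddy and stand above 20 N).
It fails at once if another thing on the table (spool, bead jar, marker or needle block) is moved by more than 20 mm (distance of any of spool_black, spool_red, bead_jar, marker, needle_block from where it was at the start of the episode above 0.02 m).
It also fails if it takes over 64 s, if anything falls off the work surface, if the arm or the gripper's body presses on something with over 40 N, if the wrist force passes 120 N, or if a joint passes its speed limit or range.

## Working session

There is one attempt and no reset: what is moved stays moved. The work goes in short steps, Python scripts to look and compute and a tool call to move; the robot and the scene stay as the last step left them, time stands still between calls to the robot, and variables do not carry over. Pictures are saved under pics/ and viewed, and the job is handed in when it is done.

Besides the shell and the picture viewer there is one more tool, called after "Call:" by a JSON object that holds its "name" and its "arguments", one argument or row to a line. servo_tool: Moves the arm, as the interface text tells. Its arguments: {"type":"object","properties":{"rows":{"type":"array"},"claw":{"type":"number"}},"required":["rows"]}

```bash
ls; mkdir -p pics
cat > h.py <<'E'
import numpy as np, cv2
from station import ctrl
def cam(n):
    return ctrl.read_camera(n)
def save(img,name): cv2.imwrite('pics/'+name,cv2.cvtColor(img,cv2.COLOR_RGB2BGR))
def ray(c,uv):
    p=cv2.undistortPoints(np.array([[uv]],float),c['K'],np.array(c['dist_coeffs'],float))[0,0]
    T=np.array(c['world_from_camera']); d=T[:3,:3]@np.array([p[0],p[1],1.]); return T[:3,3],d/np.linalg.norm(d)
def onz(c,uv,z):
    o,d=ray(c,uv); return o+d*(z-o[2])/d[2]
def tri(c1,u1,c2,u2):
    o1,d1=ray(c1,u1);o2,d2=ray(c2,u2)
    A=np.stack([d1,-d2],1);s=np.linalg.lstsq(A,o2-o1,rcond=None)[0]
    a=o1+s[0]*d1;b=o2+s[1]*d2; return (a+b)/2,np.linalg.norm(a-b)
def proj(c,P):
    T=np.linalg.inv(np.array(c['world_from_camera'])); 
    r=cv2.projectPoints(np.array([P],float),cv2.Rodrigues(T[:3,:3])[0],T[:3,3],np.array(c['K'],float),np.array(c['dist_coeffs'],float))[0]
    return r[0,0]
E
python3 - <<'E'
from h import *
import pickle
print(ctrl.state(),ctrl.pinch_z)
cs={}
for n in('side','top'):
    c=cam(n);cs[n]=c;save(c['image'],n+'0.png');print(n,c['K'],c['dist_coeffs'],np.round(c['world_from_camera'],3))
pickle.dump(cs,open('c0.pkl','wb'))
E
```

```text
pics
{'time_s': 0.0, 'qpos': array([-1.2077865 ,  0.62931435,  0.0384266 ,  1.51836533, -0.02701095,
        0.99633214, -0.01997427]), 'qvel': array([-0.00041083, -0.00048959,  0.0002899 , -0.00052891, -0.00210675,
        0.0011473 ,  0.00015541]), 'joint_torque': array([-3.88597691e-04, -5.63417387e+01,  1.22609898e+00, -1.93448067e+01,
        1.10155408e-02,  1.01170165e-02, -9.78798994e-06]), 'tool_pos': array([0.2700984 , 0.5908919 , 0.40380996]), 'ee_rot': array([-1.38311971, -0.88665031,  0.88927439]), 'ft_force': array([ 0.9066316 , -0.6888947 ,  0.04257573]), 'wrist_torque': array([ 0.01631478, -0.00331791, -0.02042675]), 'opening': 1.003221504927554} 0.1547
side [[470.74907891   0.         314.74485763]
 [  0.         470.74907891 200.53648929]
 [  0.           0.           1.        ]] [-0.13495487  0.          0.          0.          0.        ] [[ 0.884 -0.285  0.371  0.158]
 [-0.467 -0.498  0.731 -0.856]
 [-0.024 -0.819 -0.573  0.746]
 [ 0.     0.     0.     1.   ]]
top [[426.49778512   0.         316.39572033]
 [  0.         426.49778512 204.1964746 ]
 [  0.           0.           1.        ]] [-0.06614566  0.          0.          0.          0.        ] [[ 0.03  -0.982  0.185  0.359]
 [-0.999 -0.035 -0.024 -0.061]
 [ 0.03  -0.184 -0.982  1.288]
 [ 0.     0.     0.     1.   ]]
```

View pics/side0.png

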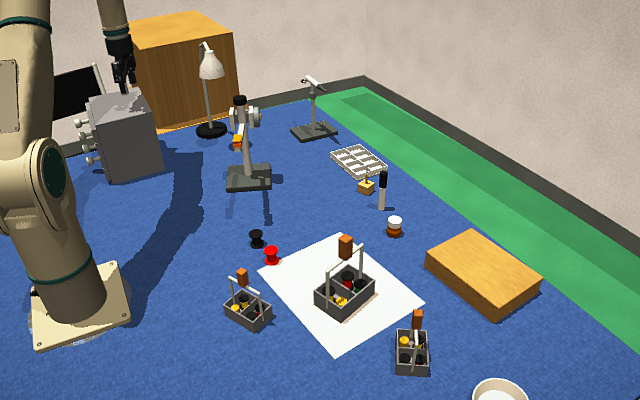

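View pics/top0.png

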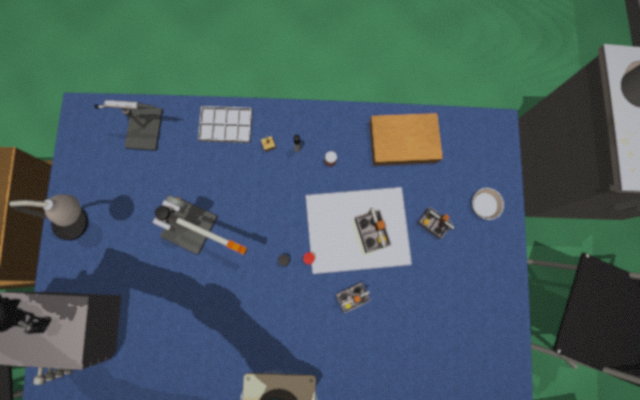

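Run:
```python
from h import *
print(np.round(cv2.Rodrigues(ctrl.state()['ee_rot'])[0],3))
```

```text
[[ 0.416 -0.001 -0.909]
 [ 0.909 -0.002  0.416]
 [-0.002 -1.    -0.   ]]
```

Run:
```python
from h import *
import pickle
cs=pickle.load(open('c0.pkl','rb'))
a=cs['side']['image'][220:380,210:440]; save(cv2.resize(a,None,fx=3.4,fy=3.4,interpolation=2),'sc.png')
a=cs['top']['image'][180:320,270:470]; save(cv2.resize(a,None,fx=4,fy=4,interpolation=2),'tc.png')
a=cs['top']['image'][180:270,140:270]; save(cv2.resize(a,None,fx=6,fy=6,interpolation=2),'ta.png')
a=cs['side']['image'][85:205,200:300]; save(cv2.resize(a,None,fx=5,fy=5,interpolation=2),'sa.png')
```

```text
(no output)
```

View pics/sc.png

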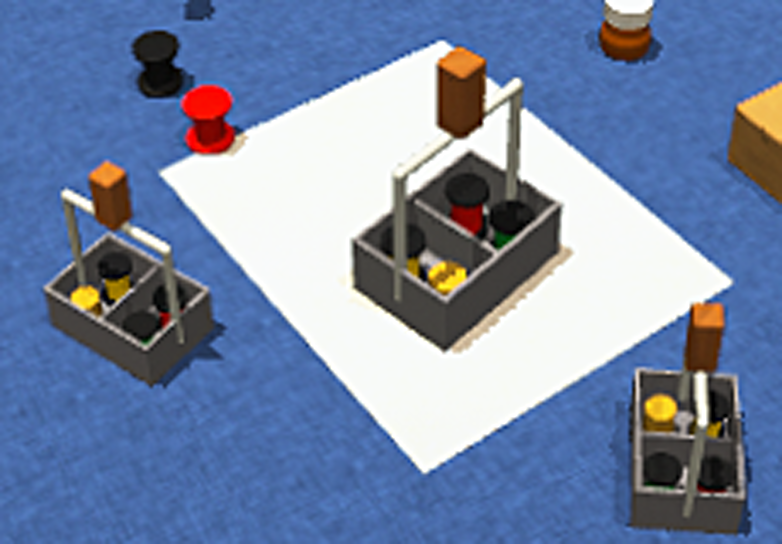

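View pics/tc.png

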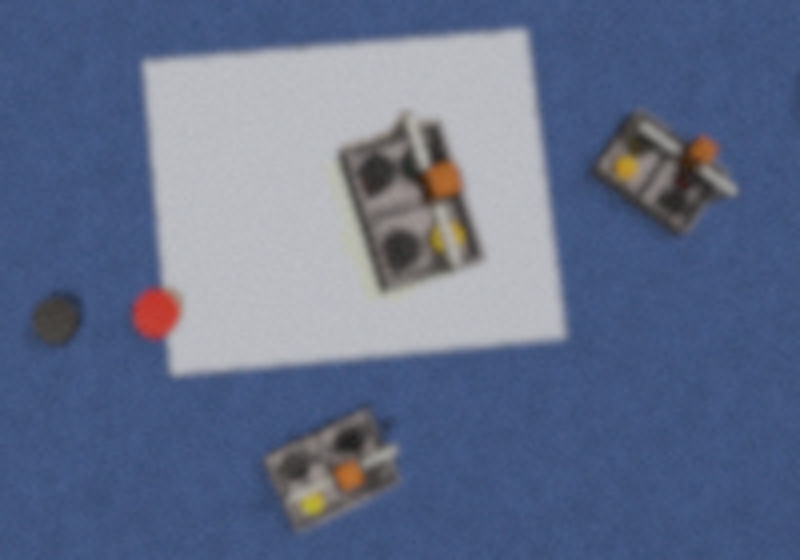

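View pics/ta.png

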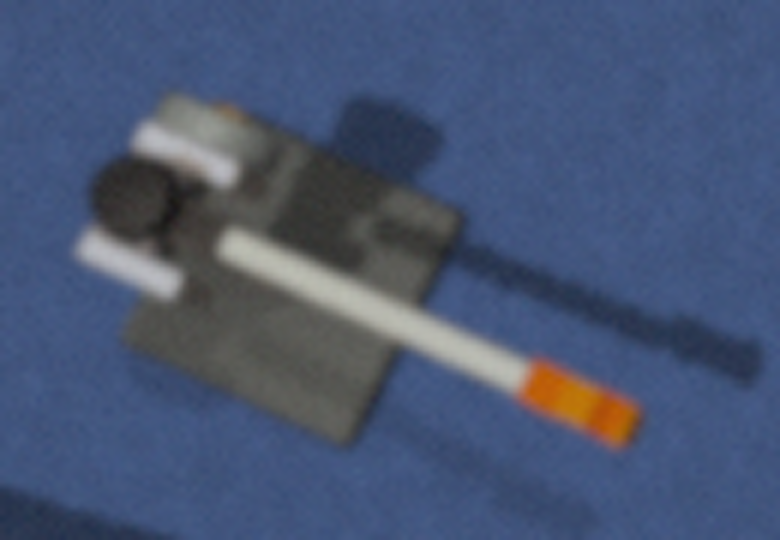

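View pics/sa.png

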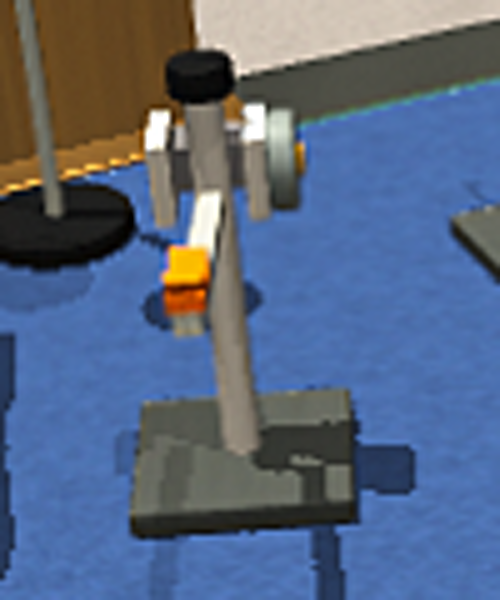

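Run:
```python
from h import *
import pickle
cs=pickle.load(open('c0.pkl','rb'));S,T=cs['side'],cs['top']
s=lambda u,v:(210+(u+.5)/3.4-.5,220+(v+.5)/3.4-.5)
t=lambda u,v:(270+(u+.5)/4-.5,180+(v+.5)/4-.5)
ta=lambda u,v:(140+(u+.5)/6-.5,180+(v+.5)/6-.5)
sa=lambda u,v:(200+(u+.5)/5-.5,85+(v+.5)/5-.5)
# rim corners
R=[onz(S,s(*p),.045) for p in [(353,240),(446,292),(560,205),(470,152)]]
print('rim side',np.round(R,4)); print([round(np.linalg.norm(R[i]-R[(i+1)%4]),4) for i in range(4)], np.mean(R,0))
d=(R[2]-R[1]+R[3]-R[0]);print('yaw of long',np.degrees(np.arctan2(d[1],d[0])))
print('others', [np.round(np.linalg.norm(np.diff([onz(S,s(*p),.035) for p in q],axis=0),axis=1),3) for q in ([(47,288),(151,347),(211,292),(108,237)],[(633,490),(742,495),(738,376),(637,370)])])
R=[onz(T,t(*p),.045) for p in [(340,152),(384,290),(484,256),(438,120)]]
print('rim top',np.round(R,4)); print([round(np.linalg.norm(R[i]-R[(i+1)%4]),4) for i in range(4)], np.mean(R,0))
d=(R[0]-R[1]+R[3]-R[2]);print('yaw of long',np.degrees(np.arctan2(d[1],d[0])))
hs=[onz(S,s(*p),.172) for p in [(438,63),(461,48),(486,62),(462,79)]]
print('handle top side',np.mean(hs,0),[round(np.linalg.norm(hs[i]-hs[(i+1)%4]),4) for i in range(4)])
print('handle top T',onz(T,t(444,180),.172),tri(S,s(462,63),T,t(444,180)))
a,b=onz(S,s(399,172),.12),onz(S,s(516,86),.12);print('bar S',a,b,np.linalg.norm(a-b),np.degrees(np.arctan2(*(b-a)[1::-1])))
b,a=onz(T,t(410,120),.12),onz(T,t(457,263),.12);print('bar T',a,b,np.linalg.norm(a-b),np.degrees(np.arctan2(*(b-a)[1::-1])))
# arm: orange in top
A,B=onz(T,ta(233,242),.205),onz(T,ta(526,375),.235)
print('arm',A,B,np.degrees(np.arctan2(*(B-A)[1::-1])))
tip=[onz(T,ta(*p),.243) for p in [(525,393),(540,358),(642,405),(622,448)]]
print('orange corners T',np.round(tip,4),np.mean(tip,0))
base=[onz(T,ta(*p),.018) for p in [(124,338),(345,445),(462,212),(172,95)]]
print('base T',np.round(base,4),np.mean(base,0),[round(np.linalg.norm(base[i]-base[(i+1)%4]),4) for i in range(4)])
base=[onz(S,sa(*p),.018) for p in [(133,517),(356,505),(348,390),(143,403)]]
print('base S',np.round(base,4),np.mean(base,0),[round(np.linalg.norm(base[i]-base[(i+1)%4]),4) for i in range(4)])
print('robot tri saddle', tri(S,sa(186,282),T,ta(580,400)))
for n,u in [('red',t(157,314)),('black',t(57,320))]: print(n,onz(T,u,.036))
```

```text
rim side [[ 0.4589 -0.2439  0.045 ]
 [ 0.4866 -0.3075  0.045 ]
 [ 0.5839 -0.2803  0.045 ]
 [ 0.5605 -0.2117  0.045 ]]
[np.float64(0.0693), np.float64(0.1011), np.float64(0.0724), np.float64(0.1066)] [ 0.52247919 -0.26085535  0.045     ]
yaw of long 16.642121469219074
others [array([0.082, 0.053, 0.082]), array([0.057, 0.08 , 0.056])]
rim top [[ 0.5564 -0.2063  0.045 ]
 [ 0.4556 -0.24    0.045 ]
 [ 0.4827 -0.3136  0.045 ]
 [ 0.583  -0.2792  0.045 ]]
[np.float64(0.1063), np.float64(0.0785), np.float64(0.106), np.float64(0.0776)] [ 0.51944865 -0.25977458  0.045     ]
yaw of long 18.703490917136108
handle top side [ 0.5212918 -0.2633046  0.172    ] [np.float64(0.0188), np.float64(0.0186), np.float64(0.0202), np.float64(0.0191)]
handle top T [ 0.51977401 -0.2610723   0.172     ] (array([ 0.52106738, -0.2617935 ,  0.17058549]), np.float64(0.002323620995718522))
bar S [ 0.47397562 -0.27512551  0.12      ] [ 0.57139599 -0.24443574  0.12      ] 0.1021400489176404 17.485683607770167
bar T [ 0.46983595 -0.2796064   0.12      ] [ 0.5687996  -0.24634581  0.12      ] 0.10440340452266039 18.5769290
[... 173 characters left out ...]
3  0.0802 0.243 ]
 [0.4253 0.0873 0.243 ]] [0.44378813 0.10457721 0.243     ]
base T [[0.4851 0.3703 0.018 ]
 [0.4363 0.2559 0.018 ]
 [0.5545 0.2064 0.018 ]
 [0.6091 0.3577 0.018 ]] [0.52123906 0.29755518 0.018     ] [np.float64(0.1244), np.float64(0.1282), np.float64(0.1608), np.float64(0.1246)]
base S [[0.4388 0.253  0.018 ]
 [0.5546 0.2005 0.018 ]
 [0.6019 0.3222 0.018 ]
 [0.4862 0.3721 0.018 ]] [0.52037618 0.28695684 0.018     ] [np.float64(0.1271), np.float64(0.1306), np.float64(0.126), np.float64(0.1281)]
robot tri saddle (array([0.44465888, 0.1072187 , 0.23266345]), np.float64(0.0006786826633122219))
red [ 0.43359004 -0.07502526  0.036     ]
black [ 0.42687843 -0.0023419   0.036     ]
```

The large caddy is the one on the white sheet, at side (345,280) and top (374,230). Its rim measures about 107×77 mm. The other two, at side (247,305) and (412,350), measure about 82×55 mm. The enlarged crops confirm this. The saddle triangulates at z=0.233, as it should.

Next I'll raise the tool and plan the way to the caddy.

```bash
cat >> h.py <<'E'
def plan(target,yawdeg,N,start=None,pr=True):
    """rows from present pose to TCP target / tool-x yaw with tool down"""
    s=ctrl.state()
    p=np.array(s['tool_pos']);R=cv2.Rodrigues(s['ee_rot'])[0]
    if start is not None: p,R=np.array(start[0]),start[1]
    c,sn=np.cos(np.radians(yawdeg)),np.sin(np.radians(yawdeg))
    Rt=np.array([[c,0,-sn],[sn,0,c],[0,-1,0]],float)
    rv=cv2.Rodrigues(R.T@Rt)[0].ravel()
    rows=[]
    for i in range(N):
        d=(np.array(target)-p)/(N-i); l=R.T@d*1000
        rv=cv2.Rodrigues(R.T@Rt)[0].ravel()/(N-i)
        row=np.r_[np.round(l,1),np.round(rv,3)];rows.append(row)
        p=p+R@row[:3]/1000; R=R@cv2.Rodrigues(row[3:])[0]
    for i in range(0,N,8): print([float(v) for r in rows[i:i+8] for v in r])
    print('end',np.round(p,4)); return p,R
def st():
    s=ctrl.state();R=cv2.Rodrigues(s['ee_rot'])[0]
    print('t',round(s['time_s'],2),'p',np.round(s['tool_pos'],4),'pinch',np.round(s['tool_pos']+R[:,1]*ctrl.pinch_z,4),'yaw',round(np.degrees(np.arctan2(R[1,0],R[0,0])),2),'down',np.round(R[:,1],4),'F',np.round(s['ft_force'],2),'op',round(s['opening'],3))
E
python3 - <<'E'
from h import *
import pickle
cs=pickle.load(open('c0.pkl','rb'))
S=cs['side'];print([onz(S,u,.2) for u in [(85,100),(150,96),(120,70)]])
st()
a=plan([.27,.591,.505],65.4,3)
b=plan([.52,-.261,.505],18,24,start=a)
E
```

```text
[array([0.13445166, 0.70214752, 0.2       ]), array([0.32860946, 0.60532913, 0.2       ]), array([0.27983089, 0.93714423, 0.2       ])]
t 0.1 p [0.2701 0.5909 0.4039] pinch [0.27   0.5907 0.2492] yaw 65.43 down [-7.0e-04 -1.6e-03 -1.0e+00] F [-0.16 -0.71 -0.02] op 1.0
[-0.1, -33.7, 0.0, 0.0, 0.0, -0.001, 0.0, -33.7, 0.1, 0.0, 0.0, -0.0, 0.0, -33.7, 0.0, 0.0, 0.001, -0.001]
end [0.27  0.591 0.505]
[-27.9, -0.0, -24.3, -0.0, 0.034, 0.0, -27.1, -0.0, -25.2, -0.0, 0.034, 0.0, -26.2, -0.0, -26.1, -0.0, 0.034, 0.0, -25.3, -0.0, -27.0, -0.0, 0.035, 0.0, -24.4, -0.0, -27.8, -0.0, 0.034, 0.0, -23.4, -0.0, -28.7, -0.0, 0.035, 0.0, -22.4, -0.0, -29.5, -0.0, 0.034, 0.0, -21.4, -0.0, -30.2, -0.0, 0.035, 0.0]
[-20.3, -0.0, -30.9, -0.0, 0.034, 0.0, -19.2, -0.0, -31.6, -0.0, 0.035, 0.0, -18.1, -0.0, -32.3, -0.0, 0.034, 0.0, -17.0, -0.0, -32.8, -0.0, 0.035, 0.0, -15.8, -0.0, -33.4, -0.0, 0.034, 0.0, -14.7, -0.0, -33.9, -0.0, 0.035, 0.0, -13.5, -0.0, -34.4, -0.0, 0.034, 0.0, -12.3, -0.0, -34.9, -0.0, 0.035, 0.0]
[-11.1, -0.0, -35.3, -0.0, 0.034, 0.0, -9.9, -0.0, -35.7, -0.0, 0.035, 0.0, -8.6, -0.0, -36.0, -0.0, 0.034, 0.0, -7.4, -0.0, -36.2, -0.0, 0.035, 0.0, -6.2, -0.0, -36.5, -0.0, 0.034, 0.0, -4.9, -0.1, -36.7, -0.0, 0.035, 0.0, -3.6, -0.0, -36.8, -0.0, 0.034, 0.0, -2.4, -0.1, -36.9, -0.0, 0.035, 0.0]
end [ 0.52  -0.261  0.505]
```

Call:
{"name": "servo_tool", "arguments": {
  "rows": [0, -33, 0, 0, 0, 0, 0, -33, 0, 0, 0, 0, 0, -34, 0, 0, 0, 0],
  "claw": 0
}}

```text
time_s: 0.4
tool_pos: [0.2701, 0.591, 0.505]
ee_rot: [-1.383, -0.887, 0.889]
ft_force: [0.1, 1.6, -0.8]
opening: 0.999
```

Call:
{"name": "servo_tool", "arguments": {
  "rows": [-28, 0, -24, 0, 0.034, 0, -27, 0, -25, 0, 0.034, 0, -26, 0, -26, 0, 0.034, 0, -25, 0, -27, 0, 0.035, 0, -24, 0, -28, 0, 0.034, 0, -23, 0, -29, 0, 0.035, 0, -22, 0, -29, 0, 0.034, 0, -21, 0, -30, 0, 0.035, 0]
}}

```text
time_s: 1.2
tool_pos: [0.3545, 0.3077, 0.5045]
ee_rot: [-1.463, -0.676, 0.676]
ft_force: [0.3, -0.3, 0.1]
opening: 1.002
```

Call:
{"name": "servo_tool", "arguments": {
  "rows": [-20, 0, -31, 0, 0.034, 0, -19, 0, -32, 0, 0.035, 0, -18, 0, -32, 0, 0.034, 0, -17, 0, -33, 0, 0.035, 0, -16, 0, -33, 0, 0.034, 0, -15, 0, -34, 0, 0.035, 0, -13, 0, -34, 0, 0.034, 0, -12, 0, -35, 0, 0.035, 0]
}}

```text
time_s: 2.0
tool_pos: [0.4385, 0.025, 0.5046]
ee_rot: [-1.521, -0.462, 0.462]
ft_force: [0.6, -0.2, 0.4]
opening: 0.998
```

Call:
{"name": "servo_tool", "arguments": {
  "rows": [-11, 0, -35, 0, 0.034, 0, -10, 0, -36, 0, 0.035, 0, -9, 0, -36, 0, 0.034, 0, -7, 0, -36, 0, 0.035, 0, -6, 0, -36, 0, 0.034, 0, -5, 0, -37, 0, 0.035, 0, -4, 0, -37, 0, 0.034, 0, -2, 0, -37, 0, 0.035, 0]
}}

```text
time_s: 2.8
tool_pos: [0.5222, -0.2589, 0.5043]
ee_rot: [-1.556, -0.246, 0.247]
ft_force: [0.8, 0.9, 0.1]
opening: 1.0
```

Run:
```python
from h import *
st()
c=cam('side');save(c['image'],'side1.png')
st()
a=plan([.5205,-.2615,.42],18,4)
```

```text
t 2.8 p [ 0.5222 -0.2589  0.5043] pinch [ 0.5221 -0.2588  0.3496] yaw 17.97 down [-8.e-04  5.e-04 -1.e+00] F [0.84 0.85 0.08] op 1.0
t 2.85 p [ 0.5224 -0.2649  0.5043] pinch [ 0.5224 -0.266   0.3496] yaw 17.55 down [ 5.0e-04 -7.1e-03 -1.0e+00] F [ 0.85 -6.01  1.17] op 1.001
[-0.2, 21.1, 1.1, 0.002, -0.002, -0.0, -0.1, 21.1, 1.1, 0.002, -0.002, -0.001, -0.2, 21.0, 1.0, 0.001, -0.002, -0.0, -0.1, 21.1, 1.0, 0.002, -0.002, -0.001]
end [ 0.5205 -0.2615  0.42  ]
```

View pics/side1.png

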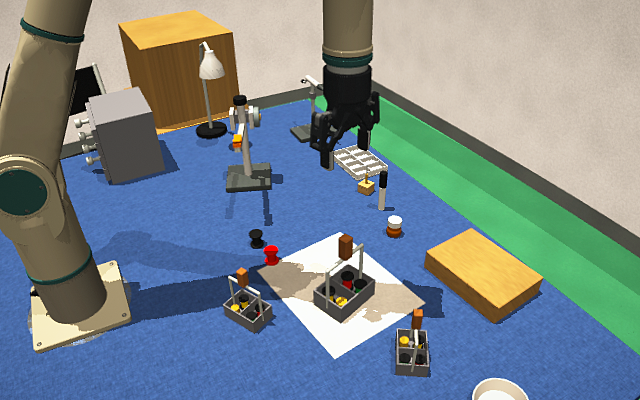

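Call:
{"name": "servo_tool", "arguments": {
  "rows": [-1, 21, 0, 0, 0, 0, 0, 21, 0, 0, 0, 0, 0, 21, 0, 0, 0, 0, 0, 21, 0, 0, 0, 0, 0, 0, 0, 0, 0, 0, 0, 0, 0, 0, 0, 0, 0, 0, 0, 0, 0, 0]
}}

```text
time_s: 3.55
tool_pos: [0.5214, -0.2581, 0.4218]
ee_rot: [-1.558, -0.248, 0.246]
ft_force: [-0.3, 0.3, 0.1]
opening: 0.998
```

Run:
```python
from h import *
st()
c=cam('side');save(cv2.resize(c['image'][120:320,240:460],None,fx=3,fy=3,interpolation=2),'side2.png')
T=cam('top');save(cv2.resize(T['image'][150:300,300:460],None,fx=4,fy=4,interpolation=2),'top2.png')
st()
a=plan([.5205,-.2615,.153+.1547],18,6)
```

```text
t 3.55 p [ 0.5214 -0.2581  0.4218] pinch [ 0.5217 -0.2582  0.2671] yaw 18.05 down [ 1.6e-03 -9.0e-04 -1.0e+00] F [-0.27  0.3   0.1 ] op 0.998
t 3.65 p [ 0.5214 -0.258   0.4219] pinch [ 0.5217 -0.2582  0.2672] yaw 18.05 down [ 1.9e-03 -8.0e-04 -1.0e+00] F [-1.2  -0.3  -0.14] op 1.004
[-0.3, 19.0, -0.5, 0.0, 0.0, 0.0, -0.4, 19.0, -0.5, 0.0, 0.0, 0.0, -0.3, 19.0, -0.5, 0.0, 0.0, 0.0, -0.4, 19.1, -0.5, 0.0, 0.0, 0.001, -0.3, 19.0, -0.4, 0.001, 0.0, 0.0, -0.3, 19.1, -0.5, 0.0, 0.001, 0.001]
end [ 0.5205 -0.2615  0.3077]
```

View pics/side2.png

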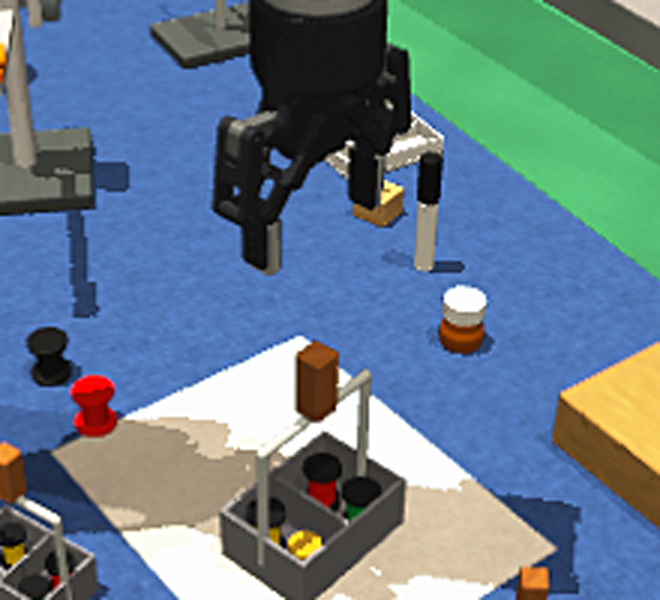

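The open gripper hangs above the large caddy's handle (crop (318,380)), with the jaws lined up with the crossbar. I'll shift about 3 mm sideways, go down, settle and look.

Call:
{"name": "servo_tool", "arguments": {
  "rows": [-1, 0, -1.5, 0, 0, 0, -1, 15, -1.5, 0, 0, 0, 0, 20, 0, 0, 0, 0, 0, 20, 0, 0, 0, 0, 0, 20, 0, 0, 0, 0, 0, 20, 0, 0, 0, 0, 0, 15, 0, 0, 0, 0, 0, 4, 0, 0, 0, 0]
}}

```text
time_s: 4.45
tool_pos: [0.5198, -0.2611, 0.3055]
ee_rot: [-1.555, -0.246, 0.249]
ft_force: [-0.5, 0.0, 0.3]
opening: 1.004
```

Call:
{"name": "servo_tool", "arguments": {
  "rows": [0, 0, 0, 0, 0, 0, 0, 0, 0, 0, 0, 0]
}}

```text
time_s: 4.65
tool_pos: [0.5204, -0.2617, 0.3076]
ee_rot: [-1.558, -0.248, 0.246]
ft_force: [0.8, 0.5, -0.7]
opening: 1.001
```

Run:
```python
from h import *
st()
c=cam('side');save(cv2.resize(c['image'][180:320,270:440],None,fx=4,fy=4,interpolation=2),'side3.png')
F=[]
for i in range(4): cam('top');F.append(ctrl.state()['ft_force'])
print(np.round(F,2),np.mean(F,0));st()
```

```text
t 4.65 p [ 0.5204 -0.2617  0.3076] pinch [ 0.5207 -0.2618  0.1529] yaw 18.04 down [ 1.4e-03 -8.0e-04 -1.0e+00] F [ 0.79  0.49 -0.66] op 1.001
[[-0.33  0.2   0.44]
 [-0.08  0.23 -0.04]
 [ 0.21 -0.89 -0.89]
 [-1.41 -0.24  0.1 ]] [-0.40249423 -0.17668154 -0.09787447]
t 4.9 p [ 0.5203 -0.2614  0.3073] pinch [ 0.5205 -0.2614  0.1526] yaw 18.05 down [ 1.1e-03 -4.0e-04 -1.0e+00] F [-1.41 -0.24  0.1 ] op 0.998
```

View pics/side3.png

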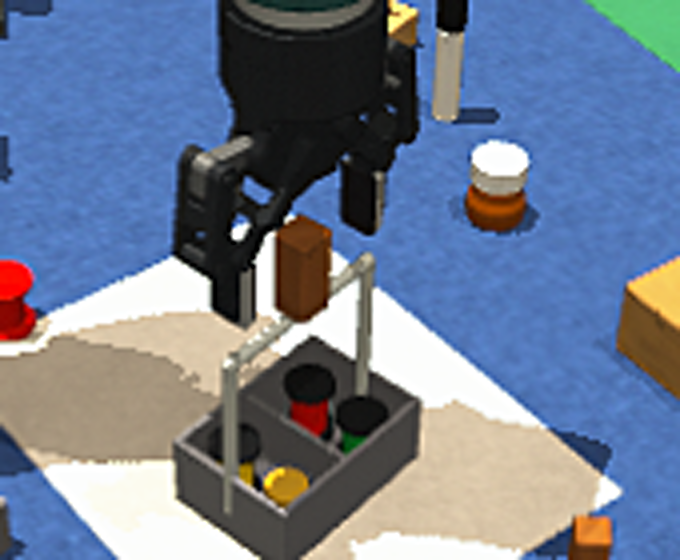

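The pads are either side of the handle, at crop (300,270), about level with it, so I close now.

Call:
{"name": "servo_tool", "arguments": {
  "rows": [0, 0, 0, 0, 0, 0, 0, 0, 0, 0, 0, 0, 0, 0, 0, 0, 0, 0, 0, 0, 0, 0, 0, 0, 0, 0, 0, 0, 0, 0, 0, 0, 0, 0, 0, 0],
  "claw": 255
}}

```text
time_s: 5.5
tool_pos: [0.5201, -0.2612, 0.3065]
ee_rot: [-1.556, -0.247, 0.248]
ft_force: [-0.0, 0.4, -1.1]
opening: 0.255
```

```bash
cat >> h.py <<'E'
def avg(n,name='top'):
    F=[];J=[];P=[]
    for i in range(n):
        cam(name);s=ctrl.state();F.append(s['ft_force']);J.append(s['joint_torque']);P.append(s['tool_pos'])
    print('F mean',np.round(np.mean(F,0),3),'sd',np.round(np.std(F,0),2),'J',np.round(np.mean(J,0),3),'sd',np.round(np.std(J,0),3),'P',np.round(np.mean(P,0),4),'q',np.round(s['qpos'],4))
    return np.mean(F,0),np.mean(J,0)
E
python3 - <<'E'
from h import *
st()
c=cam('side');save(cv2.resize(c['image'][180:320,270:440],None,fx=4,fy=4,interpolation=2),'side4.png')
avg(4);st()
E
```

```text
t 5.5 p [ 0.5201 -0.2612  0.3065] pinch [ 0.52   -0.2611  0.1518] yaw 18.05 down [-4.e-04  2.e-04 -1.e+00] F [-0.03  0.41 -1.08] op 0.255
F mean [ 0.195 -0.398 -1.834] sd [0.55 0.25 0.34] J [ 1.0300e-01 -5.3211e+01  6.6900e+00 -1.4402e+01  4.9000e-02  3.0000e-02
 -4.0000e-03] sd [0.054 0.122 0.029 0.087 0.023 0.012 0.002] P [ 0.5201 -0.2612  0.3065] q [ 0.1616  0.6923  0.4088  1.8126 -0.3955  0.7188  1.1032]
t 5.75 p [ 0.52   -0.2612  0.3065] pinch [ 0.5199 -0.2612  0.1518] yaw 18.05 down [-5.e-04  2.e-04 -1.e+00] F [-0.09 -0.29 -1.51] op 0.248
```

View pics/side4.png

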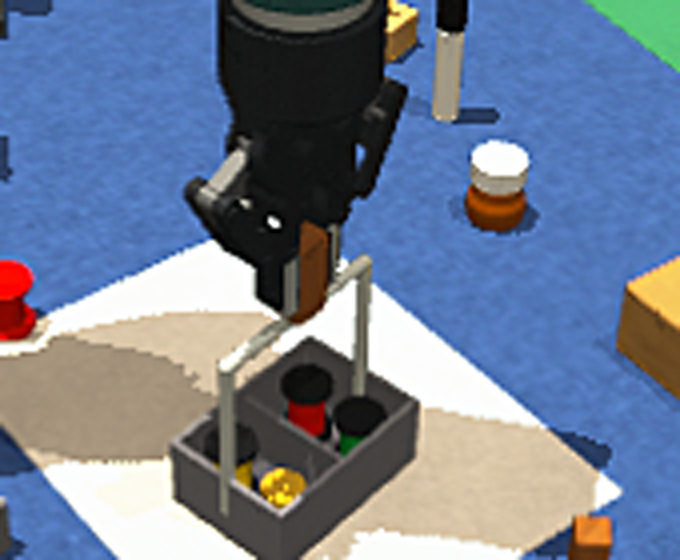

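Call:
{"name": "servo_tool", "arguments": {
  "rows": [0, -10, 0, 0, 0, 0, 0, -15, 0, 0, 0, 0, 0, -25, 0, 0, 0, 0, 0, -30, 0, 0, 0, 0, 0, -30, 0, 0, 0, 0, 0, -20, 0, 0, 0, 0, 0, -11, 0, 0, 0, 0, 0, 0, 0, 0, 0, 0]
}}

```text
time_s: 6.55
tool_pos: [0.5202, -0.2616, 0.4493]
ee_rot: [-1.558, -0.249, 0.245]
ft_force: [0.0, 0.5, -2.5]
opening: 0.247
```

Run:
```python
from h import *
st()
c=cam('side');save(cv2.resize(c['image'][100:320,240:460],None,fx=3,fy=2.7,interpolation=2),'side5.png')
avg(6);st()
u=np.array([np.cos(np.radians(-112)),np.sin(np.radians(-112))])
sad=np.array([.4448,.1055]); pre=sad+.078*u; print(pre)
a=plan([pre[0],pre[1],.448],-22,16)
```

```text
t 6.55 p [ 0.5202 -0.2616  0.4493] pinch [ 0.5206 -0.2618  0.2946] yaw 18.04 down [ 0.0028 -0.0012 -1.    ] F [ 0.03  0.49 -2.5 ] op 0.247
F mean [ 0.368 -0.092 -2.426] sd [0.35 0.49 0.43] J [ 2.9000e-02 -4.9250e+01  6.4570e+00 -1.9801e+01  1.8000e-02 -5.0000e-03
 -0.0000e+00] sd [0.043 0.39  0.101 0.229 0.006 0.02  0.002] P [ 0.5199 -0.261   0.4466] q [ 0.0969  0.5274  0.5043  1.6695 -0.2887  1.0215  1.011 ]
t 6.9 p [ 0.52   -0.2612  0.4467] pinch [ 0.5197 -0.2611  0.292 ] yaw 18.04 down [-1.8e-03  7.0e-04 -1.0e+00] F [ 0.5  -0.32 -1.73] op 0.255
[0.41558069 0.03317966]
[-0.5, -0.1, 19.5, -0.0, 0.044, -0.0, -1.4, -0.1, 19.5, -0.0, 0.044, -0.0, -2.2, -0.1, 19.4, -0.0, 0.044, -0.0, -3.1, -0.0, 19.3, -0.0, 0.044, -0.0, -3.9, -0.1, 19.1, -0.0, 0.044, -0.0, -4.8, -0.0, 18.9, -0.0, 0.044, -0.0, -5.6, -0.1, 18.7, -0.0, 0.043, -0.0, -6.4, -0.0, 18.5, -0.0, 0.044, -0.0]
[-7.2, -0.1, 18.1, -0.0, 0.043, -0.0, -7.9, -0.0, 17.8, -0.0, 0.044, -0.0, -8.7, -0.1, 17.5, -0.0, 0.043, -0.0, -9.5, -0.0, 17.1, -0.0, 0.044, -0.0, -10.2, -0.1, 16.6, -0.0, 0.043, -0.0, -10.9, -0.0, 16.2, -0.0, 0.044, -0.001, -11.6, -0.1, 15.7, -0.0, 0.043, -0.0, -12.4, -0.1, 15.1, -0.0, 0.044, -0.001]
end [0.4155 0.0332 0.448 ]
```

View pics/side5.png

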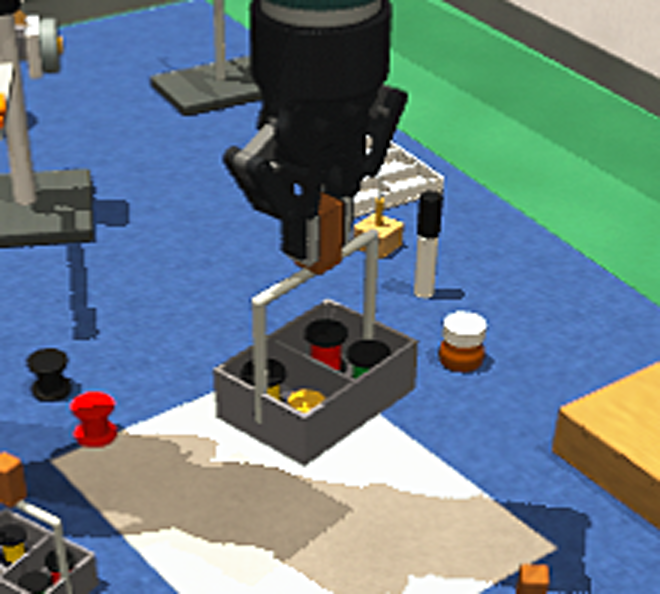

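The large caddy is up and level, with the basket at crop (315,380). It weighs about 2.4 N. I'll carry it to a point 78 mm out beyond the arm's tip side, turned to −22°.

Call:
{"name": "servo_tool", "arguments": {
  "rows": [-0.5, 0, 19, 0, 0.044, 0, -1.5, 0, 19, 0, 0.044, 0, -2, 0, 19, 0, 0.044, 0, -3, 0, 19, 0, 0.044, 0, -4, 0, 19, 0, 0.044, 0, -5, 0, 19, 0, 0.044, 0, -5.5, 0, 18, 0, 0.043, 0, -6.5, 0, 18, 0, 0.044, 0]
}}

```text
time_s: 7.7
tool_pos: [0.4679, -0.1162, 0.4474]
ee_rot: [-1.571, 0.03, -0.029]
ft_force: [0.1, 0.7, -2.7]
opening: 0.246
```

Call:
{"name": "servo_tool", "arguments": {
  "rows": [-7, 0, 18, 0, 0.043, 0, -8, 0, 18, 0, 0.044, 0, -8.5, 0, 17, 0, 0.043, 0, -9.5, 0, 17, 0, 0.044, 0, -10, 0, 16, 0, 0.043, 0, -11, 0, 16, 0, 0.044, 0, -11.5, 0, 13, 0, 0.043, 0, 0, 0, 0, 0, 0, 0]
}}

```text
time_s: 8.5
tool_pos: [0.4212, 0.0099, 0.4472]
ee_rot: [-1.554, 0.266, -0.262]
ft_force: [-0.4, 0.9, -2.5]
opening: 0.248
```

Run:
```python
from h import *
st()
c=cam('side');save(cv2.resize(c['image'][60:280,180:400],None,fx=3,fy=2.7,interpolation=2),'side6.png')
t=cam('top');save(cv2.resize(t['image'][160:310,150:310],None,fx=4.5,fy=4,interpolation=2),'top6.png')
avg(6);st()
a=plan([.4156,.0332,.448],-22,2)
```

```text
t 8.5 p [0.4212 0.0099 0.4472] pinch [0.4209 0.0101 0.2925] yaw -19.3 down [-0.0022  0.0012 -1.    ] F [-0.42  0.93 -2.47] op 0.248
F mean [ 0.131 -0.115 -2.348] sd [0.49 0.54 0.28] J [-2.6100e-01 -3.0106e+01  4.4030e+00 -1.7544e+01 -3.0000e-03  1.0000e-02
  4.0000e-03] sd [0.196 0.016 0.091 0.07  0.015 0.019 0.004] P [0.4224 0.0072 0.4478] q [-0.6441  0.305   0.7286  2.066  -0.266   0.8625 -0.1046]
t 8.9 p [0.4223 0.0073 0.4477] pinch [0.4223 0.0072 0.293 ] yaw -19.55 down [ 2.e-04 -3.e-04 -1.e+00] F [-0.14 -1.2  -2.22] op 0.247
[-7.5, -0.2, 11.1, 0.0, 0.021, 0.0, -7.7, -0.1, 10.9, 0.0, 0.022, 0.0]
end [0.4156 0.0332 0.448 ]
```

View pics/side6.png

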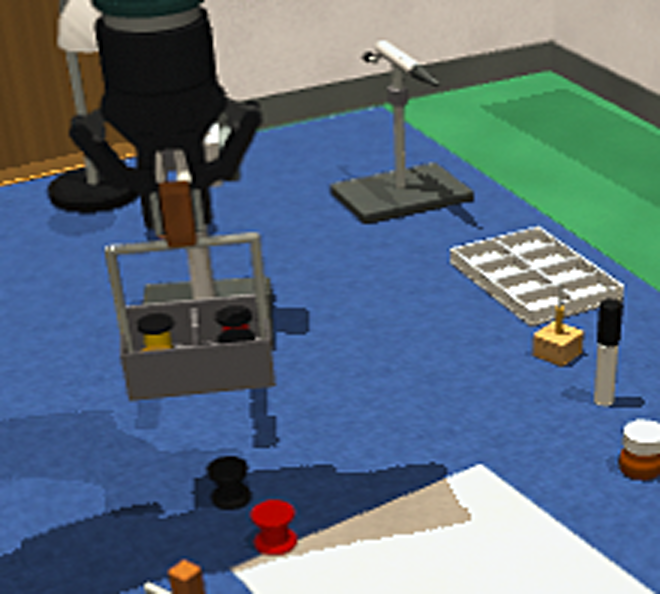

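View pics/top6.png

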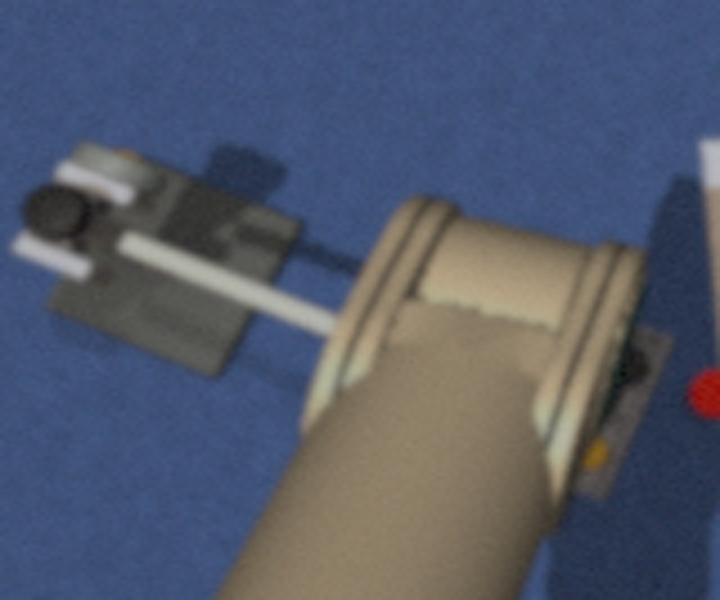

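Call:
{"name": "servo_tool", "arguments": {
  "rows": [-7.5, 0, 11, 0, 0.021, 0, -7.5, 0, 11, 0, 0.022, 0, 0, 0, 0, 0, 0, 0, 0, 0, 0, 0, 0, 0, 0, 0, 0, 0, 0, 0]
}}

```text
time_s: 9.4
tool_pos: [0.4158, 0.033, 0.4478]
ee_rot: [-1.55, 0.301, -0.301]
ft_force: [-0.3, 0.1, -2.3]
opening: 0.248
```

Run:
```python
from h import *
st()
avg(50);st()
a=plan([.4448,.1055,.448],-22,8)
```

```text
t 9.4 p [0.4158 0.033  0.4478] pinch [0.4159 0.0329 0.2931] yaw -21.98 down [ 5.e-04 -4.e-04 -1.e+00] F [-0.31  0.06 -2.3 ] op 0.248
F mean [-0.012 -0.095 -2.372] sd [0.57 0.48 0.46] J [ 2.0000e-03 -2.9434e+01  4.4050e+00 -1.7538e+01  1.2000e-02 -1.0000e-03
  1.0000e-03] sd [0.028 0.006 0.011 0.003 0.001 0.001 0.002] P [0.4156 0.0337 0.4477] q [-0.7198  0.2971  0.7387  2.0781 -0.2635  0.8583 -0.2117]
t 11.9 p [0.4156 0.0338 0.4477] pinch [0.4156 0.0338 0.293 ] yaw -21.94 down [-1.e-04  0.e+00 -1.e+00] F [-0.48 -0.7  -2.12] op 0.251
[0.0, -0.0, 9.7, -0.0, 0.0, -0.0, 0.0, -0.0, 9.7, -0.0, 0.0, -0.0, 0.1, -0.1, 9.7, -0.0, 0.0, -0.0, 0.0, -0.0, 9.7, -0.0, 0.0, -0.0, 0.1, -0.1, 9.7, -0.0, 0.0, -0.0, 0.0, -0.0, 9.7, -0.0, 0.0, -0.0, 0.1, -0.1, 9.6, -0.0, 0.0, -0.0, 0.0, -0.0, 9.7, -0.0, 0.001, -0.0]
end [0.4448 0.1055 0.448 ]
```

Call:
{"name": "servo_tool", "arguments": {
  "rows": [0, 0, 10, 0, 0, 0, 0, 0, 10, 0, 0, 0, 0, 0, 10, 0, 0, 0, 0, 0, 5, 0, 0, 0, 0, 0, 0, 0, 0, 0, 0, 0, 0, 0, 0, 0]
}}

```text
time_s: 12.5
tool_pos: [0.4286, 0.0662, 0.4476]
ee_rot: [-1.55, 0.301, -0.3]
ft_force: [0.3, -0.9, -2.2]
opening: 0.249
```

Run:
```python
from h import *
st()
c=cam('side');save(cv2.resize(c['image'][90:210,200:310],None,fx=5.5,fy=5,interpolation=2),'side7.png')
t=cam('top');save(cv2.resize(t['image'][160:310,150:310],None,fx=4.5,fy=4,interpolation=2),'top7.png')
for p in [(.4448,.1055,.232)]: print(proj(c,p))
avg(4)
```

```text
t 12.5 p [0.4286 0.0662 0.4476] pinch [0.4285 0.0661 0.2929] yaw -21.93 down [-4.e-04 -4.e-04 -1.e+00] F [ 0.34 -0.9  -2.17] op 0.249
[237.27889086 141.50481521]
F mean [-0.49  -0.337 -2.2  ] sd [0.26 0.61 0.56] J [-5.7000e-02 -3.1378e+01  4.8010e+00 -1.7692e+01  1.0000e-02  1.0000e-03
  0.0000e+00] sd [0.036 0.034 0.021 0.011 0.002 0.    0.   ] P [0.4285 0.0659 0.4477] q [-0.7664  0.3246  0.7249  2.0405 -0.2795  0.8738 -0.2695]
```

View pics/side7.png

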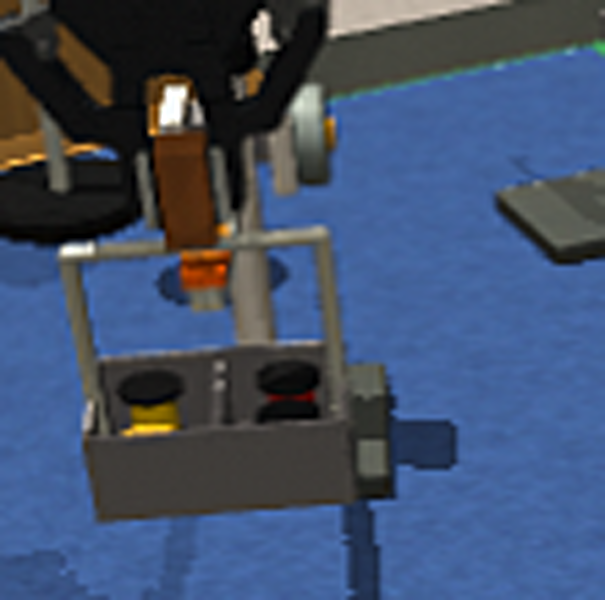

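View pics/top7.png

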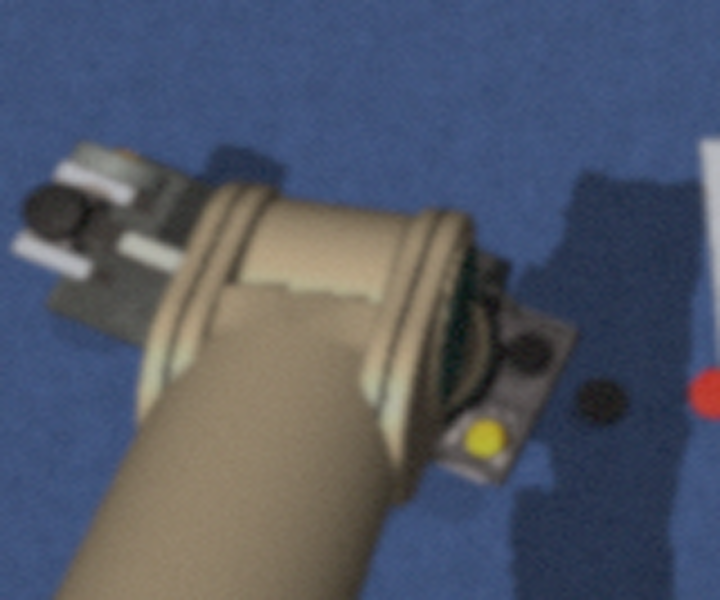

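The bail is around the arm's tip: the saddle shows at crop (205,270) between the uprights, and the bar is just above it. I'll slide in the remaining 43 mm.

Call:
{"name": "servo_tool", "arguments": {
  "rows": [0, 0, 10, 0, 0, 0, 0, 0, 10, 0, 0, 0, 0, 0, 10, 0, 0, 0, 0, 0, 8, 0, 0, 0, 0, 0, 4, 0, 0, 0, 0, 0, 0, 0, 0, 0, 0, 0, 0, 0, 0, 0]
}}

```text
time_s: 13.5
tool_pos: [0.4442, 0.105, 0.4476]
ee_rot: [-1.55, 0.301, -0.3]
ft_force: [-0.6, -0.3, -3.0]
opening: 0.253
```

Run:
```python
from h import *
st()
c=cam('side');save(cv2.resize(c['image'][90:200,200:300],None,fx=6,fy=5.4,interpolation=2),'side8.png')
avg(20);st()
a=plan([.4448,.1055,.448],-22,1)
```

```text
t 13.5 p [0.4442 0.105  0.4476] pinch [0.4442 0.1049 0.2929] yaw -21.95 down [-4.e-04 -4.e-04 -1.e+00] F [-0.6  -0.26 -2.99] op 0.253
F mean [-0.037  0.015 -2.178] sd [0.33 0.46 0.42] J [-8.0000e-03 -3.4128e+01  5.3890e+00 -1.7912e+01  1.2000e-02  0.0000e+00
  0.0000e+00] sd [0.039 0.048 0.021 0.01  0.003 0.001 0.   ] P [0.4443 0.105  0.4477] q [-0.8156  0.3619  0.7087  1.9876 -0.2996  0.8964 -0.3322]
t 14.55 p [0.4444 0.1052 0.4477] pinch [0.4444 0.1052 0.293 ] yaw -21.95 down [ 0.e+00  1.e-04 -1.e+00] F [-0.15  0.15 -1.9 ] op 0.251
[0.3, -0.3, 0.5, -0.0, 0.001, -0.0]
end [0.4448 0.1055 0.448 ]
```

View pics/side8.png

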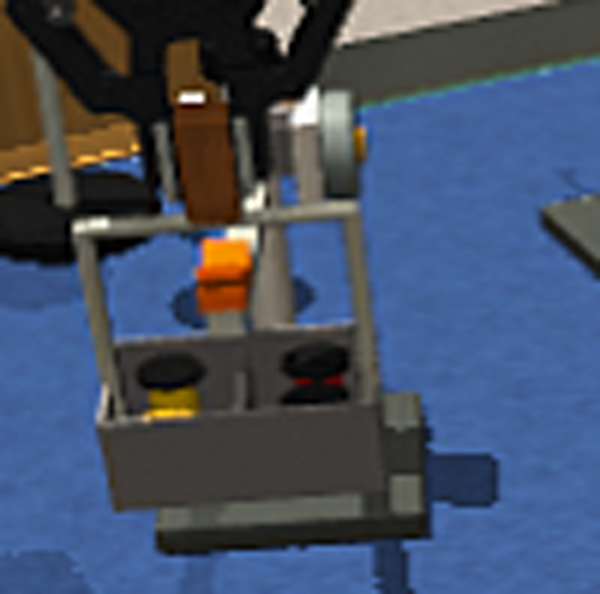

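Call:
{"name": "servo_tool", "arguments": {
  "rows": [0, 5, 0, 0, 0, 0, 0, 5, 0, 0, 0, 0, 0, 5, 0, 0, 0, 0, 0, 3, 0, 0, 0, 0, 0, 2, 0, 0, 0, 0, 0, 2, 0, 0, 0, 0, 0, 0, 0, 0, 0, 0]
}}

```text
time_s: 15.25
tool_pos: [0.4444, 0.1052, 0.4256]
ee_rot: [-1.55, 0.301, -0.301]
ft_force: [0.7, 1.5, -1.2]
opening: 0.247
```

Run:
```python
from h import *
st()
c=cam('side');save(cv2.resize(c['image'][90:190,210:290],None,fx=7,fy=6,interpolation=2),'side9.png')
avg(6);st()
```

```text
t 15.25 p [0.4444 0.1052 0.4256] pinch [0.4444 0.1052 0.2709] yaw -21.95 down [-0.  0. -1.] F [ 0.72  1.46 -1.16] op 0.247
F mean [ 0.395  0.499 -1.546] sd [0.52 0.21 0.46] J [ 2.3300e-01 -3.5017e+01  5.7730e+00 -1.6667e+01  1.5000e-01 -1.0000e-03
  5.0000e-03] sd [0.002 0.039 0.013 0.015 0.008 0.018 0.001] P [0.4444 0.1052 0.4258] q [-0.7935  0.3921  0.6879  2.0183 -0.3315  0.8417 -0.3016]
t 15.6 p [0.4444 0.1052 0.4258] pinch [0.4444 0.1052 0.2711] yaw -21.94 down [ 2.e-04  2.e-04 -1.e+00] F [ 1.06  0.91 -1.1 ] op 0.247
```

View pics/side9.png

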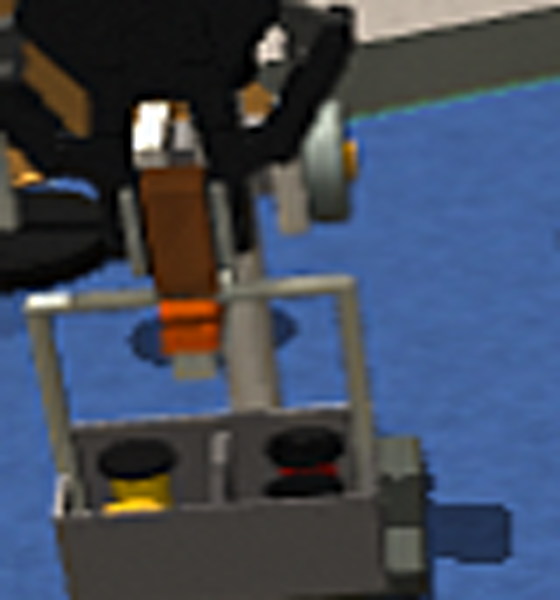

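Run:
```python
from h import *
import pickle
cs=pickle.load(open('c0.pkl','rb'));S,T=cs['side'],cs['top']
a=cs['side']['image'][128:156,226:250]; b=cs['top']['image'][234:258,222:252]
A=cv2.resize(a,None,fx=16,fy=16,interpolation=0);B=cv2.resize(b,None,fx=12,fy=12,interpolation=0)
def loc(sx,sy,l,h,w=0,tilt=.16,zs=.232):
    u=np.array([np.cos(np.radians(-112)),np.sin(np.radians(-112)),0]);x=np.array([np.cos(np.radians(-22)),np.sin(np.radians(-22)),0]);z=np.array([0,0,1.])
    ax=u*np.cos(tilt)+z*np.sin(tilt); n=z*np.cos(tilt)-u*np.sin(tilt)
    return np.array([sx,sy,zs])+ax*l+n*h+x*w
cols={0:(0,0,255),1:(0,255,0),2:(255,0,255),3:(0,255,255),4:(255,255,255)}
for i,(l,h) in enumerate([(0,0),(18.5,11),(-18.5,11),(25,-20),(7.5,0)]):
    for w in (-9,9):
        P=loc(.4444,.106,l/1e3,h/1e3,w/1e3)
        u=proj(S,P);v=proj(T,P)
        cv2.circle(A,(int((u[0]-226+.5)*16),int((u[1]-128+.5)*16)),3,cols[i],-1)
        cv2.circle(B,(int((v[0]-222+.5)*12),int((v[1]-234+.5)*12)),3,cols[i],-1)
H=max(A.shape[0],B.shape[0]);C=np.zeros((H,A.shape[1]+B.shape[1],3),np.uint8);C[:A.shape[0],:A.shape[1]]=A;C[:B.shape[0],A.shape[1]:]=B
print(C.shape);save(C,'z.png')
```

```text
(448, 744, 3)
```

View pics/z.png

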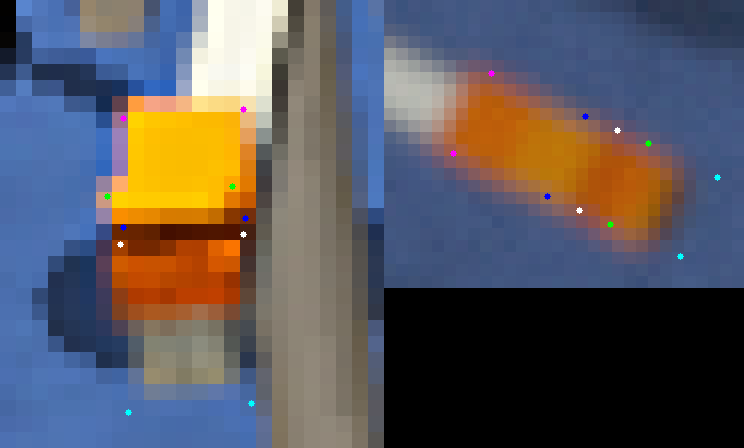

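Contact came about 3 mm early, with a sideways push toward the column (F ≈ 0.4, 0.5), so the wire is on the outer lip. The enlarged views agree: the groove in the pictures lies about 4 mm further in than I assumed. I'll raise a little, shift in 4 mm and lower again.

Call:
{"name": "servo_tool", "arguments": {
  "rows": [0, -1, 0, 0, 0, 0, 0, -2, 0, 0, 0, 0, 0, -2, 0, 0, 0, 0, 0, -3, 0, 0, 0, 0, 0, 0, 2, 0, 0, 0, 0, 0, 2, 0, 0, 0, 0, 0, 0, 0, 0, 0]
}}

```text
time_s: 16.3
tool_pos: [0.4459, 0.1092, 0.4336]
ee_rot: [-1.55, 0.3, -0.3]
ft_force: [0.2, 0.6, -2.5]
opening: 0.25
```

Call:
{"name": "servo_tool", "arguments": {
  "rows": [0, 2, 0, 0, 0, 0, 0, 2, 0, 0, 0, 0, 0, 2, 0, 0, 0, 0, 0, 1, 0, 0, 0, 0, 0, 1, 0, 0, 0, 0, 0, 0, 0, 0, 0, 0]
}}

```text
time_s: 16.9
tool_pos: [0.4458, 0.1089, 0.4256]
ee_rot: [-1.55, 0.301, -0.3]
ft_force: [0.1, -0.3, -2.6]
opening: 0.251
```

Run:
```python
from h import *
st()
c=cam('side');save(cv2.resize(c['image'][90:190,210:290],None,fx=7,fy=6,interpolation=2),'side10.png')
avg(16);st()
```

```text
t 16.9 p [0.4458 0.1089 0.4256] pinch [0.4458 0.1088 0.2709] yaw -21.95 down [-3.e-04 -1.e-04 -1.e+00] F [ 0.09 -0.3  -2.64] op 0.251
F mean [-0.152 -0.08  -2.279] sd [0.49 0.37 0.63] J [ 2.0000e-03 -3.5559e+01  5.6700e+00 -1.6950e+01  1.1000e-02 -0.0000e+00
  0.0000e+00] sd [0.003 0.023 0.005 0.012 0.    0.001 0.   ] P [0.4459 0.1089 0.4257] q [-0.798   0.3958  0.6867  2.013  -0.3332  0.8443 -0.3075]
t 17.75 p [0.4459 0.1089 0.4257] pinch [0.4459 0.1089 0.271 ] yaw -21.95 down [-0.  0. -1.] F [-0.05 -0.5  -2.24] op 0.253
```

View pics/side10.png

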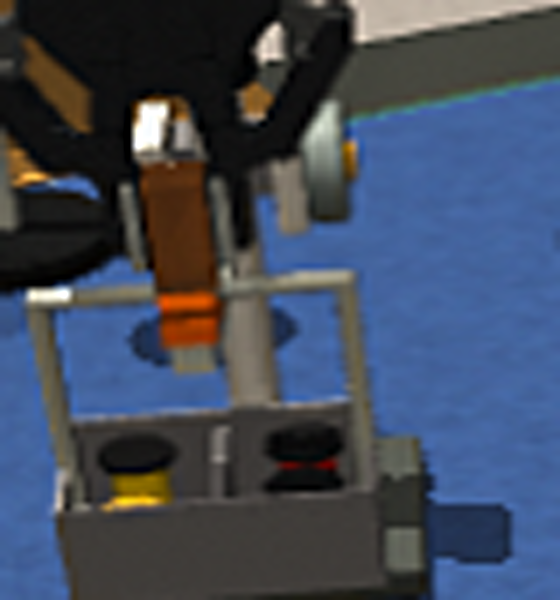

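No contact at the same height now (Fz −2.28, side force about 0), so the bar is over the groove. I'll lower slowly, letting the arm sink.

Call:
{"name": "servo_tool", "arguments": {
  "rows": [0, 1, 0, 0, 0, 0, 0, 1.5, 0, 0, 0, 0, 0, 1.5, 0, 0, 0, 0, 0, 1.5, 0, 0, 0, 0, 0, 1.5, 0, 0, 0, 0, 0, 1, 0, 0, 0, 0, 0, 0, 0, 0, 0, 0]
}}

```text
time_s: 18.45
tool_pos: [0.4459, 0.1089, 0.4176]
ee_rot: [-1.55, 0.301, -0.3]
ft_force: [0.1, 1.0, -1.6]
opening: 0.249
```

Run:
```python
from h import *
st()
avg(16);st()
```

```text
t 18.45 p [0.4459 0.1089 0.4176] pinch [0.4459 0.1089 0.2629] yaw -21.95 down [-1.e-04 -0.e+00 -1.e+00] F [ 0.12  1.   -1.55] op 0.249
F mean [ 0.15   0.398 -1.555] sd [0.59 0.41 0.56] J [ 1.4600e-01 -3.5643e+01  5.8030e+00 -1.6271e+01  1.0000e-01  6.0000e-03
  2.0000e-03] sd [0.004 0.026 0.009 0.014 0.005 0.008 0.001] P [0.4459 0.1089 0.4177] q [-0.7896  0.407   0.6783  2.0237 -0.3451  0.8244 -0.2962]
t 19.25 p [0.4458 0.1089 0.4177] pinch [0.4458 0.1089 0.263 ] yaw -21.95 down [-0. -0. -1.] F [-1.03  0.94 -1.94] op 0.248
```

Call:
{"name": "servo_tool", "arguments": {
  "rows": [0, 0, 1, 0, 0, 0, 0, 0, 1, 0, 0, 0, 0, 0, 0.5, 0, 0, 0, 0, 0, 0, 0, 0, 0]
}}

```text
time_s: 19.65
tool_pos: [0.4468, 0.1113, 0.4177]
ee_rot: [-1.55, 0.3, -0.3]
ft_force: [0.1, -0.2, -0.3]
opening: 0.248
```

Run:
```python
from h import *
c=cam('side');save(cv2.resize(c['image'][90:190,210:290],None,fx=7,fy=6,interpolation=2),'side11.png')
avg(10);st()
```

```text
F mean [-0.158  0.349 -1.505] sd [0.62 0.35 0.27] J [ 6.7000e-02 -3.5809e+01  5.7670e+00 -1.6340e+01  5.6000e-02 -2.0000e-03
  1.0000e-03] sd [0.03  0.003 0.027 0.02  0.018 0.005 0.   ] P [0.4468 0.1112 0.4177] q [-0.7926  0.4092  0.6775  2.0202 -0.3462  0.8261 -0.3   ]
t 20.2 p [0.4468 0.1112 0.4177] pinch [0.4468 0.1112 0.263 ] yaw -21.95 down [ 0.e+00  1.e-04 -1.e+00] F [ 0.38  0.45 -1.37] op 0.25
```

View pics/side11.png

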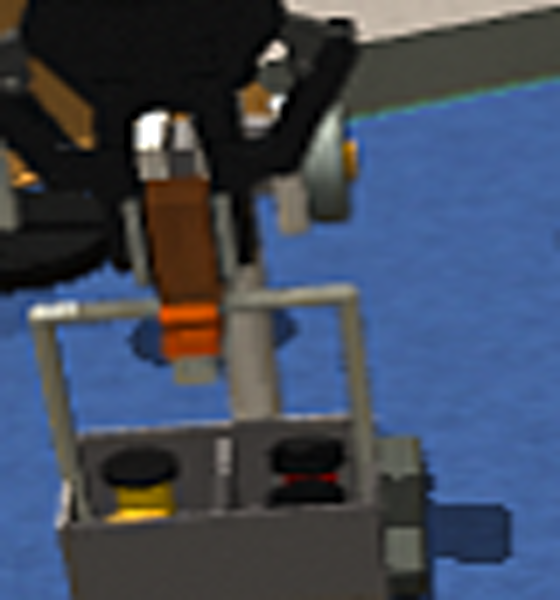

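Call:
{"name": "servo_tool", "arguments": {
  "rows": [0, 1.5, 0, 0, 0, 0, 0, 1.5, 0, 0, 0, 0, 0, 1.5, 0, 0, 0, 0, 0, 1.5, 0, 0, 0, 0, 0, 1.5, 0, 0, 0, 0, 0, 1.5, 0, 0, 0, 0, 0, 1, 0, 0, 0, 0, 0, 0, 0, 0, 0, 0]
}}

```text
time_s: 21.0
tool_pos: [0.4468, 0.1111, 0.4076]
ee_rot: [-1.55, 0.301, -0.3]
ft_force: [-0.3, -1.1, -0.4]
opening: 0.248
```

Run:
```python
from h import *
avg(25);st()
```

```text
F mean [-0.074 -0.97  -0.411] sd [0.51 0.48 0.61] J [-3.5700e-01 -3.5975e+01  5.3290e+00 -1.5930e+01 -2.2900e-01 -8.9000e-02
 -2.0000e-03] sd [0.018 0.021 0.014 0.025 0.005 0.02  0.001] P [0.4468 0.1112 0.4077] q [-0.7818  0.4234  0.6663  2.0331 -0.3614  0.8014 -0.2856]
t 22.25 p [0.4468 0.1112 0.4077] pinch [0.4468 0.1112 0.253 ] yaw -21.94 down [-0.  0. -1.] F [-0.14 -1.13 -1.13] op 0.255
```

Call:
{"name": "servo_tool", "arguments": {
  "rows": [0, 0, -0.5, 0, 0, 0, 0, 0, -0.5, 0, 0, 0, 0, 0, 0, 0, 0, 0]
}}

```text
time_s: 22.55
tool_pos: [0.4465, 0.1106, 0.4078]
ee_rot: [-1.549, 0.3, -0.301]
ft_force: [-0.3, 1.1, -0.7]
opening: 0.248
```

Run:
```python
from h import *
avg(12);st()
```

```text
F mean [ 0.62   1.07  -0.381] sd [0.53 0.42 0.38] J [ 4.4900e-01 -3.5774e+01  6.0910e+00 -1.5154e+01  3.2200e-01  1.3100e-01
  3.0000e-03] sd [0.014 0.009 0.012 0.021 0.008 0.011 0.001] P [0.4465 0.1104 0.4077] q [-0.7805  0.4226  0.6666  2.0345 -0.3611  0.8007 -0.2841]
t 23.15 p [0.4464 0.1103 0.4077] pinch [0.4464 0.1103 0.253 ] yaw -21.95 down [ 0.  0. -1.] F [0.65 0.71 0.05] op 0.25
```

Call:
{"name": "servo_tool", "arguments": {
  "rows": [0, 1, 0.1, 0, 0, 0, 0, 1, 0.1, 0, 0, 0, 0, 1, 0, 0, 0, 0, 0, 0.2, 0, 0, 0, 0, 0, 0, 0, 0, 0, 0]
}}

```text
time_s: 23.65
tool_pos: [0.4464, 0.1102, 0.4044]
ee_rot: [-1.55, 0.301, -0.3]
ft_force: [0.1, -0.6, 0.1]
opening: 0.248
```

Run:
```python
from h import *
avg(60);st()
```

```text
F mean [-0.345 -1.085  0.119] sd [0.53 0.58 0.51] J [-4.2100e-01 -3.5994e+01  5.2520e+00 -1.5795e+01 -2.7500e-01 -1.2800e-01
 -2.0000e-03] sd [0.043 0.023 0.045 0.114 0.021 0.068 0.   ] P [0.4465 0.1104 0.4045] q [-0.7773  0.4274  0.6628  2.0383 -0.3661  0.793  -0.2798]
t 26.65 p [0.4465 0.1105 0.4045] pinch [0.4464 0.1105 0.2498] yaw -21.94 down [-1.e-04  0.e+00 -1.e+00] F [-0.82 -1.17 -0.11] op 0.251
```

Call:
{"name": "servo_tool", "arguments": {
  "rows": [0, 0, -0.4, 0, 0, 0, 0, 0, 0, 0, 0, 0]
}}

```text
time_s: 26.85
tool_pos: [0.4464, 0.1103, 0.4045]
ee_rot: [-1.549, 0.3, -0.3]
ft_force: [-0.6, -0.9, 0.1]
opening: 0.246
```

Run:
```python
from h import *
avg(30);st()
```

```text
F mean [-0.032  1.195 -0.125] sd [0.49 0.6  0.5 ] J [ 5.4600e-01 -3.5812e+01  6.1880e+00 -1.5170e+01  3.3400e-01 -4.4000e-02
  3.0000e-03] sd [0.144 0.042 0.138 0.192 0.104 0.075 0.001] P [0.4464 0.1102 0.4045] q [-0.7767  0.427   0.6629  2.0387 -0.3659  0.7926 -0.2791]
t 28.35 p [0.4464 0.1101 0.4045] pinch [0.4464 0.1101 0.2498] yaw -21.94 down [ 1.e-04  0.e+00 -1.e+00] F [ 0.92  1.88 -0.7 ] op 0.25
```

Call:
{"name": "servo_tool", "arguments": {
  "rows": [0, 0, 0.2, 0, 0, 0, 0, 0, 0, 0, 0, 0]
}}

```text
time_s: 28.55
tool_pos: [0.4464, 0.1101, 0.4045]
ee_rot: [-1.55, 0.301, -0.301]
ft_force: [-0.2, 0.4, -0.4]
opening: 0.251
```

Run:
```python
from h import *
avg(30);st()
c=cam('side');save(cv2.resize(c['image'][90:190,210:290],None,fx=7,fy=6,interpolation=2),'side12.png')
```

```text
F mean [ 0.499  0.063 -0.119] sd [0.46 0.6  0.5 ] J [-1.5000e-02 -3.5855e+01  5.6270e+00 -1.5139e+01  3.8000e-02  1.2300e-01
  0.0000e+00] sd [0.186 0.024 0.185 0.051 0.108 0.022 0.001] P [0.4464 0.1102 0.4045] q [-0.777   0.4271  0.6629  2.0386 -0.3659  0.7928 -0.2795]
t 30.05 p [0.4464 0.1102 0.4045] pinch [0.4464 0.1102 0.2498] yaw -21.95 down [-0.e+00 -1.e-04 -1.e+00] F [ 0.87 -0.32  0.53] op 0.25
```

View pics/side12.png

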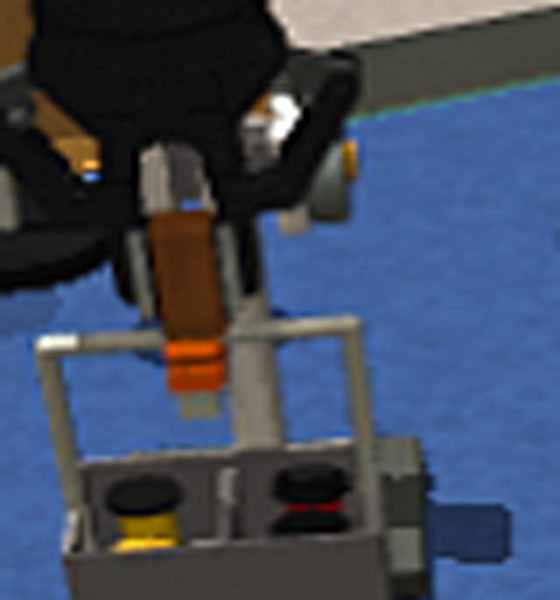

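Vertical force on the hand is about 0 (mean −0.04 N over 120 readings), side force about 0, and the arm is still and carrying the caddy. I'll release gently.

Call:
{"name": "servo_tool", "arguments": {
  "rows": [0, 0, 0, 0, 0, 0, 0, 0, 0, 0, 0, 0],
  "claw": 190
}}

```text
time_s: 30.3
tool_pos: [0.4464, 0.1102, 0.4045]
ee_rot: [-1.55, 0.3, -0.301]
ft_force: [0.1, -1.0, 0.8]
opening: 0.256
```

Call:
{"name": "servo_tool", "arguments": {
  "rows": [0, 0, 0, 0, 0, 0, 0, 0, 0, 0, 0, 0, 0, 0, 0, 0, 0, 0],
  "claw": 170
}}

```text
time_s: 30.6
tool_pos: [0.4463, 0.1104, 0.4045]
ee_rot: [-1.55, 0.301, -0.3]
ft_force: [0.1, -1.3, 0.5]
opening: 0.331
```

Run:
```python
from h import *
st()
c=cam('side');save(cv2.resize(c['image'][90:190,210:290],None,fx=7,fy=6,interpolation=2),'side13.png')
avg(4)
```

```text
t 30.6 p [0.4463 0.1104 0.4045] pinch [0.4463 0.1104 0.2498] yaw -21.94 down [-3.e-04  2.e-04 -1.e+00] F [ 0.07 -1.32  0.51] op 0.331
F mean [ 0.035 -0.094 -0.189] sd [0.15 0.68 0.52] J [-5.0000e-03 -3.5872e+01  5.6400e+00 -1.5351e+01  8.0000e-03  3.0000e-03
  0.0000e+00] sd [0.001 0.    0.001 0.001 0.    0.001 0.   ] P [0.4464 0.1103 0.4045] q [-0.777   0.4271  0.6628  2.0386 -0.3661  0.7928 -0.2795]
```

View pics/side13.png

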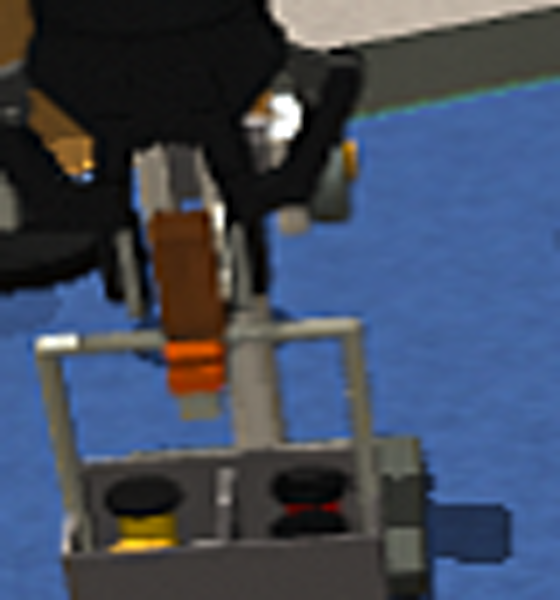

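The pads are off the handle and the caddy stayed where it was. I'll open fully and withdraw upward.

Call:
{"name": "servo_tool", "arguments": {
  "rows": [0, 0, 0, 0, 0, 0, 0, 0, 0, 0, 0, 0, 0, 0, 0, 0, 0, 0, 0, 0, 0, 0, 0, 0],
  "claw": 60
}}

```text
time_s: 31.25
tool_pos: [0.4464, 0.1102, 0.4045]
ee_rot: [-1.55, 0.301, -0.3]
ft_force: [0.9, -0.2, -1.7]
opening: 0.768
```

Call:
{"name": "servo_tool", "arguments": {
  "rows": [0, -5, 0, 0, 0, 0, 0, -10, 0, 0, 0, 0, 0, -15, 0, 0, 0, 0, 0, -20, 0, 0, 0, 0, 0, -20, 0, 0, 0, 0, 0, -20, 0, 0, 0, 0, 0, -10, 0, 0, 0, 0, 0, 0, 0, 0, 0, 0]
}}

```text
time_s: 32.05
tool_pos: [0.4468, 0.1101, 0.506]
ee_rot: [-1.548, 0.298, -0.302]
ft_force: [0.8, 0.2, 0.0]
opening: 0.766
```

Run:
```python
from h import *
st()
ims=[]
for i in range(2):
    c=cam('side');ims.append(c['image'].astype(int))
    avg(10)
print(np.abs(ims[0]-ims[1]).max(), np.abs(ims[0]-ims[1])[110:200,200:300].mean())
save(c['image'],'side14.png')
save(cv2.resize(c['image'][90:200,200:300],None,fx=6,fy=5.4,interpolation=2),'side14c.png')
t=cam('top');save(t['image'],'top14.png')
```

```text
t 32.05 p [0.4468 0.1101 0.506 ] pinch [0.4472 0.1104 0.3513] yaw -21.93 down [ 0.0029  0.0015 -1.    ] F [0.76 0.19 0.03] op 0.766
F mean [ 0.112  0.052 -0.068] sd [0.57 0.33 0.5 ] J [-7.0000e-03 -3.1132e+01  4.6740e+00 -1.9457e+01  1.5000e-02  3.0000e-03
 -0.0000e+00] sd [0.012 0.255 0.067 0.162 0.006 0.006 0.003] P [0.4462 0.1103 0.5039] q [-0.8702  0.2979  0.7477  1.8914 -0.233   1.0414 -0.4086]
F mean [-0.029  0.25   0.168] sd [0.27 0.35 0.32] J [ 3.0000e-03 -3.0878e+01  4.6230e+00 -1.9386e+01  1.1000e-02  1.0000e-03
  0.0000e+00] sd [0.002 0.012 0.001 0.007 0.    0.    0.   ] P [0.4464 0.1102 0.5045] q [-0.8704  0.2974  0.7478  1.8912 -0.233   1.0414 -0.4086]
185 0.812037037037037
```

View pics/side14c.png

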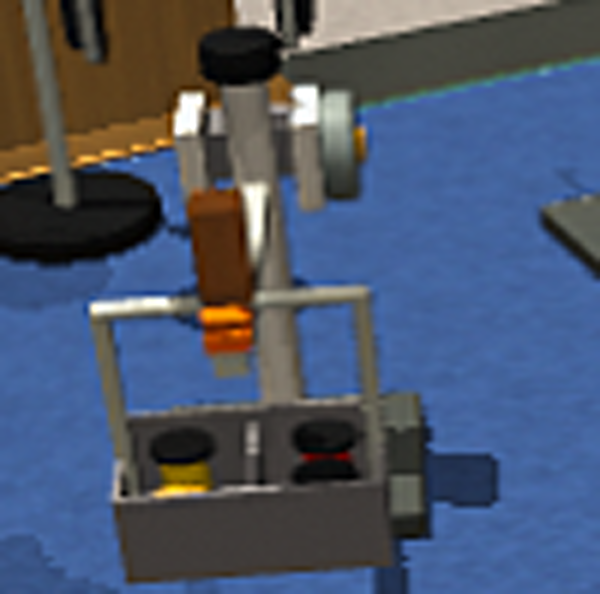

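View pics/side14.png

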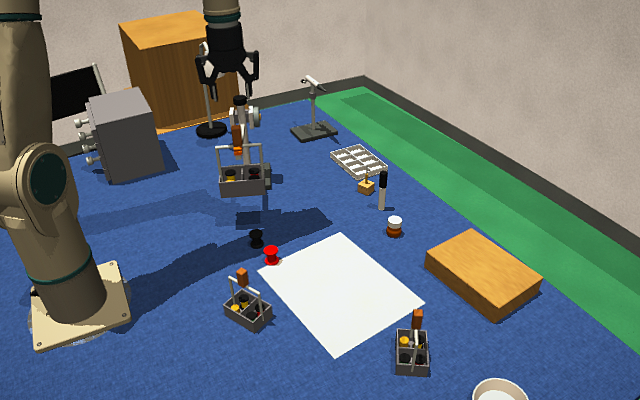

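Call:
{"name": "servo_tool", "arguments": {
  "rows": [0, 0, 0, 0, 0, 0, 0, 0, 0, 0, 0, 0, 0, 0, 0, 0, 0, 0, 0, 0, 0, 0, 0, 0, 0, 0, 0, 0, 0, 0, 0, 0, 0, 0, 0, 0]
}}

```text
time_s: 33.8
tool_pos: [0.4464, 0.1102, 0.5045]
ee_rot: [-1.55, 0.301, -0.301]
ft_force: [-0.8, -0.6, -0.0]
opening: 0.763
```

Run:
```python
from h import *
ims=[cam('side')['image'].astype(int) for i in range(6)]
print([np.abs(i-ims[0])[120:200,205:275].mean().round(3) for i in ims],[np.abs(i-ims[0])[120:200,205:275].max() for i in ims])
c=cam('side')
s=lambda u,v:(200+(u+.5)/6-.5,90+(v+.5)/5.4-.5)
# handle top/bottom & bar height from rays on the vertical plane through the saddle
u=np.array([np.cos(np.radians(68)),np.sin(np.radians(68)),0])
def onpl(uv):
    o,d=ray(c,uv);P0=np.array([.4464,.1102,.2]);return o+d*((P0-o)@u)/(d@u)
for n,p in [('bar L',(95,310)),('bar R',(365,293)),('rim mid rear',(118,410))]: print(n,np.round(onpl(s(*p)),4))
st();print(ctrl.sign_off());st()
```

```text
[np.float64(0.0), np.float64(0.751), np.float64(0.784), np.float64(0.821), np.float64(0.833), np.float64(0.84)] [np.int64(0), np.int64(32), np.int64(42), np.int64(52), np.int64(51), np.int64(53)]
bar L [0.3968 0.1302 0.2192]
bar R [0.4963 0.09   0.2187]
rim mid rear [0.3989 0.1294 0.1678]
t 34.15 p [0.4464 0.1103 0.5045] pinch [0.4464 0.1103 0.3498] yaw -21.94 down [-0. -0. -1.] F [1.81 0.16 0.13] op 0.765
the job is handed in; nothing more can be done
None
the job is handed in; nothing more can be done
```

I hung the large grey caddy by its bail in the orange saddle, let go and handed the job in at about 34 s. No verdict was reported.

- **Grasp:** I took the caddy on the white sheet. Its rim measured about 107×77 mm, against about 82×55 mm for the two smaller ones. Lifted, it weighed about 2.3 N.
- **Hanging:** My first saddle estimate was about 4 mm too far out and the wire touched the outer lip lightly. The force reading and the enlarged views both showed this. I raised the caddy, shifted it in and lowered it slowly, at 15 mm/s or less.
- **Letting go:** I opened the pads in small steps once the force on the hand averaged about 0 N, with the side force relieved. The pictures just before and after letting go show no drop or rise.
- **Last checks:**
  - The crossbar is level, at heights of 219.2 and 218.7 mm at its two ends, which matches an arm sunk about 17 mm.
  - The side picture shows the caddy upright in the saddle with the gripper about 100 mm above it. The other things look to be where they were; I checked this by eye only.
- **Not fully confirmed:** Six side pictures taken over about 0.3 s before handing in showed small pixel changes around the caddy (mean 0.8 grey levels, up to 53). These may be image noise or a slight remaining motion; I did not separate the two. One single side-force reading of 1.8 N with the hand empty is larger than the usual sensor noise of about 0.5 N.

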